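Stable the coach in the empty road of the model carriage shed

ROBOT

A 6-joint arm with a two-finger parallel gripper is mounted at the origin on a cart in front of the work surface, level with it; the furniture and walls round the work are solid. World frame = base frame: x ahead of the robot, y to its left, z up, the work surface at z = 0. Lengths are in mm, angles in rad, forces in N, time in s.
With the tool pointing down it reaches from about 400 to 925 mm from the base axis. Payload 12.5 kg.
Tool frame: the origin (TCP) lies between the finger pads; the fingertips stand env.tip_extent ahead of it and the grasp point (between the pads) lies 11 mm behind it (env.tip_extent is the distance from the TCP to the fingertips, in mm); z points along the fingers, y is the line along which they close (so a half turn about z gives the same grasp; the last joint's range is limited). The gripper opens to 95 mm and grips with 3 to 60 N. Pads are 20 mm wide; open, the fingers measure 119 mm over their backs; the gripper's body (75 mm by 180 mm) begins 59 mm behind the grasp point.
Start: joints at [-1.22, 0.491, 1.559, -0, 1.092, -0.106], TCP at [275.699, -560.927, 194.761] pointing down, gripper open.
Joint ranges: [-3.1, 3.1], [-0.84, 2.19], [0.05, 2.79], [-1.13, 4.28], [0.06, 2.93], [-2.69, 2.69]. Speed limits (rad/s): [2.22, 2.22, 2.79, 3.14, 3.14, 3.14].

INTERFACE

Orientations are given as [roll, pitch, yaw] about the fixed x, y, z axes, in that order (R = Rz(yaw) Ry(pitch) Rx(roll)).
In Python, from cell import env gives the robot as it stands.
- The arm moves only by the tool carry_out, never from a script. Its argument "motion" is a list of rows, each a list of 5 numbers: the shift along the tool's x, y, z in mm, then the turn about the tool's z in degrees, then the closure, from 0 (fully open) to 1 (shut). A call has 1 to 12 rows; each row shifts and turns the commanded pose from where the row before left it, along the tool's axes as they then stand; what a row does not reach is not made up. A row lasts 1/10 s, in which the tool goes at most 50 mm and 8.59 degrees, less where a joint would pass 70% of its speed; a pose out of reach is approached as far as the arm can. A call with a gripper value outside its range is refused whole. The fingers move at their own pace and stop on an object; the grip force is fixed at half the most. Time passes only in rows, so rows that do not move let the fingers close. It gives the time, the measured TCP pose, the force, the opening and the grip force at its end, in the units of the state.
- env.state(): the state, without advancing time (a new reading comes with each control period).
- env.read_camera(name): name is "side" or "top"; returns a dict with "color" (480x640x3 uint8, red, green, blue), "K" (3x3 intrinsics, pixels), "R" (3x3) and "t" (3): a world point X has camera coordinates R X + t. Camera axes: x right, y down, z forward; pixel columns grow to the right and rows downward; lengths in mm; the calibration is good to about 2 mm. A picture is of the moment at which its call begins. There is no depth.
- env.job_done(): hands the job in; it is judged then, once.
The state is a dict: "t": time; "joints": joint angles; "qvel": joint speeds; "tau": joint torques, N m; "eef_pos": TCP position; "tcp_rot": TCP orientation; "ft_force": force on the tool from outside, world axes, zero at the start; "moment": the same for the moment, N m; "opening": opening from 0.0 (shut) to 1.0 (fully open); "grip_force": force on a finger pad.
Only numpy, scipy, OpenCV 4.12 (cv2) and the standard library are available. Lean on these libraries where they do the work, as an engineer would, in place of code of your own. Each camera call takes 0.05 s, during which the arm holds its last target. There are 200 camera calls.

TASK

One model coach has been left standing on the bare table top. Set it on the track of the traverser (the sliding deck in front of the little open-roofed shed), run the traverser across to whichever of the three shed roads is empty, and roll the coach off the deck into that road until it stands right up at the buffer stop. Keep the coach upright, and leave the two coaches already in the shed and the other things on the table where they are.

Things in the scene. Friction and masses are not known exactly. Their poses are not given: they have to be found in the camera images.
- coach: The coach to put away: a blue model railway coach, 99 mm long over the couplers (body 91 mm), body 17 mm wide, standing 21 mm high on its wheels (body underside 4 mm up); 90 g. Origin: centre of its length and width, at the underside of the wheels. x runs along its length, z is up; both ends are alike. Stands loose on the table at the start.
- parked_a: A coach of the same size already stabled in one of the three shed roads (which one changes), near the buffer stop. Same origin and axes as the coach. Leave it alone.
- parked_b: A second coach of the same size already stabled in another of the three shed roads (which one changes). Same origin and axes. Leave it alone.
- yard: Fixed plywood yard board, 310 x 196 mm. Origin on its underside, 5 mm nearer the deck than its middle; x points along the roads from the traverser pit (x -0.14 to 0.03) to the shed, y left, z up. Shed roof: open timber from x = 0.055 on, 32 mm clear above the track, ridge tops 72 mm above the table. The three road trays begin at x = 0.030, buffer stop faces are at x = 0.134.
- deck (a joint): Position of the traverser deck along the yard's y, 0 to 0.120 m. Its track centre lies at yard y = value - 0.060, so it is in line with the right, middle and left road at 0.010, 0.060 and 0.110. Slides with about 1.2 N of friction and stays where it is left.
- deck_track (a point): On the deck's track floor (20 mm above the table), on its centre line: where the middle of a coach well placed on the deck should be. Axes as the yard's. The track is an aluminium tray 21 mm wide inside, upstands with outward lips 8.5 mm high; it runs along x from 76 mm behind this point (open end) to 58 mm ahead of it (2 mm short of the road mouths).
- deck_knob (a point): Middle of the knurled upright steel knob at the robot's end of the deck, by which it is moved: 14 mm diameter, its grip 22 mm high, its top 12 mm above this point; 92 mm behind deck_track on the deck's centre line.
- road_right (a point): Where the origin of a coach standing at the buffer stop of the right-hand (yard y = -0.050) road lies; on the track floor, 19 mm above the table; axes as the yard's. The tray is 21 mm wide inside, upstands 8.5 mm high, splayed to 27 mm at its mouth, 54 mm before this point.
- road_middle (a point): The same point of the middle road (yard y = 0).
- road_left (a point): The same point of the left-hand (yard y = +0.050) road.
- glue_bottle: Small white bottle, 38 mm diameter, 72 mm high, standing loose on the table near the work. Origin at the centre of its underside. Leave it alone.
- masking_tape: Roll of masking tape lying flat, 100 mm across, 25 mm high. Origin at the centre of its underside. Leave it alone.
- mug_yellow: Yellow mug, 88 mm across without its handle, 82 mm high. Origin at the centre of its underside. Leave it alone.
Mind the look-alikes: they are no part of the job. What is shaped like the coach but orange, pink or red is not meant.

How it is judged (in metres and radians):
On the way:
1. the coach stands on the traverser's track (x of coach in the frame of deck_track between -0.03 and 0.02 m and y of coach in the frame of deck_track between -0.004 and 0.004 m and z of coach in the frame of deck_track below 0.003 m and angle between the x axis of coach and the x axis of deck_track, either way round below 0.12 rad), for 0.2 s.
At the end, for the whole second after the job is handed in: The coach stands upright and at rest in the road that was empty, on its track and within 8 mm of the buffer stop (centred within 5 mm across), and both parked coaches stand within 10 mm of where they were (((x of coach in the frame of road_right between -0.008 and 0.004 m and y of coach in the frame of road_right between -0.005 and 0.005 m and z of coach in the frame of road_right between -0.003 and 0.004 m and angle between the x axis of coach and the x axis of road_right, either way round below 0.12 rad) or (x of coach in the frame of road_middle between -0.008 and 0.004 m and y of coach in the frame of road_middle between -0.005 and 0.005 m and z of coach in the frame of road_middle between -0.003 and 0.004 m and angle between the x axis of coach and the x axis of road_middle, either way round below 0.12 rad) or (x of coach in the frame of road_left between -0.008 and 0.004 m and y of coach in the frame of road_left between -0.005 and 0.005 m and z of coach in the frame of road_left between -0.003 and 0.004 m and angle between the x axis of coach and the x axis of road_left, either way round below 0.12 rad)) and angle between coach's own z axis and vertical below 0.1 rad and linear speed of coach below 0.01 m/s and distance of each of parked_a, parked_b from where it was at the start of the episode below 0.01 m); the robot touches nothing.
It fails at once if a parked coach is shifted by more than 10 mm (distance of any of parked_a, parked_b from where it was at the start of the episode above 0.01 m).
It fails at once if the coach is tipped over (angle between coach's own z axis and vertical above 0.7 rad).
It fails at once if the bottle, the tape roll or the mug is shifted by more than 20 mm (distance of any of glue_bottle, masking_tape, mug_yellow from where it was at the start of the episode above 0.02 m).
It also fails if it takes over 51 s, if anything falls off the work surface, if the arm or the gripper's body presses on something with over 40 N, if the wrist force passes 120 N, or if a joint passes its speed limit or range.

## Working session

There is one attempt and no reset: what is moved stays moved. The work goes in short steps, Python scripts to look and compute and a tool call to move; the robot and the scene stay as the last step left them, time stands still between calls to the robot, and variables do not carry over. Pictures are saved under pics/ and viewed, at most 10 in all, crops included, and the job is handed in when it is done.

Besides the shell and the picture viewer there is one more tool, called after "Emit:" as name(argument=value, ...), one argument or row to a line, values as JSON. carry_out: Moves the arm, as the interface text tells. Its arguments: {"type":"object","properties":{"motion":{"type":"array"}},"required":["motion"]}

```bash
mkdir -p pics
python3 - <<'E'
from cell import env
import cv2,pickle
d={}
for n in("side","top"):
    c=env.read_camera(n);d[n]=c
    cv2.imwrite(f"pics/{n}0.png",c["color"][...,::-1])
    print(n,c["K"].round(1).tolist(),c["R"].round(3).tolist(),c["t"].round(1).tolist())
pickle.dump(d,open("cam0.pkl","wb"))
print(env.state(),env.tip_extent)
E
```

```text
side [[570.3, 0.0, 327.9], [0.0, 570.3, 247.1], [0.0, 0.0, 1.0]] [[-0.846, -0.533, -0.018], [-0.353, 0.587, -0.729], [0.399, -0.61, -0.685]] [492.4, 213.2, 1167.4]
top [[548.5, 0.0, 324.7], [0.0, 548.5, 240.0], [0.0, 0.0, 1.0]] [[-0.016, -0.999, 0.028], [-0.989, 0.011, -0.146], [0.145, -0.03, -0.989]] [26.2, 576.0, 1193.2]
{'t': 0.1, 'joints': array([-1.21959897e+00,  4.91472618e-01,  1.55937768e+00, -2.39624938e-05,
        1.09166684e+00, -1.05601645e-01]), 'qvel': array([ 0.00075406, -0.00021908, -0.00064614,  0.00035692,  0.0006827 ,
        0.0018875 ]), 'tau': array([ 3.41541447e-03, -6.13622618e+01, -2.58603877e+01,  6.94014737e-02,
        4.69718256e-02, -4.57315286e-05]), 'eef_pos': array([ 275.61130009, -560.70370516,  194.24047889]), 'tcp_rot': array([-3.14067108e+00, -7.63098902e-05,  4.56810027e-01]), 'ft_force': array([ 0.91754438, -0.07574518,  0.10648084]), 'moment': array([-0.03707156,  0.03419296,  0.00989231]), 'grip_force': 0.0, 'opening': 1.0019191317878764} 8.0
```

View pics/side0.png

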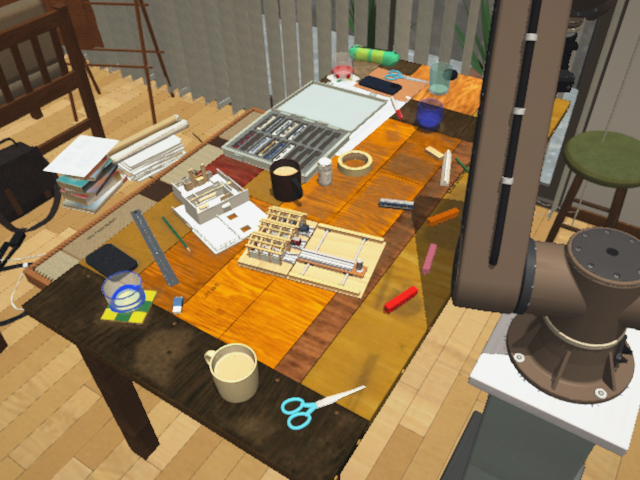

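View pics/top0.png

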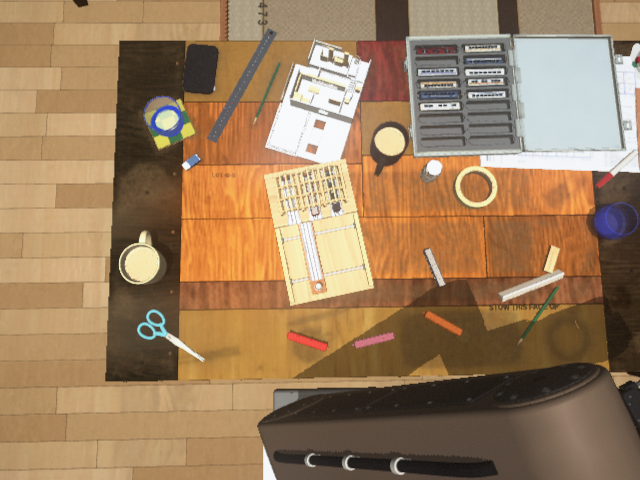

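The coach stands at top (434,267) / side (396,203), to the right of the yard, and the yard is at top (320,230) / side (312,250). The deck is near the left or middle road. I'll enlarge both areas.

Run:
```python
import cv2,numpy as np
t=cv2.imread("pics/top0.png");s=cv2.imread("pics/side0.png")
cv2.imwrite("pics/topc.png",cv2.resize(t[155:310,255:455],None,fx=4,fy=3.87,interpolation=cv2.INTER_CUBIC))
cv2.imwrite("pics/sidec.png",cv2.resize(s[190:305,230:430],None,fx=4,fy=4,interpolation=cv2.INTER_CUBIC))
```

```text
(no output)
```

View pics/topc.png

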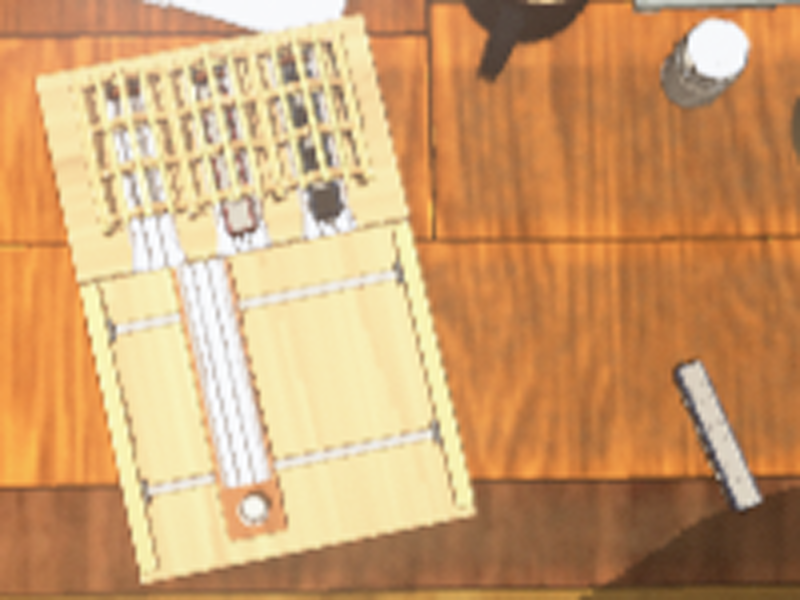

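View pics/sidec.png

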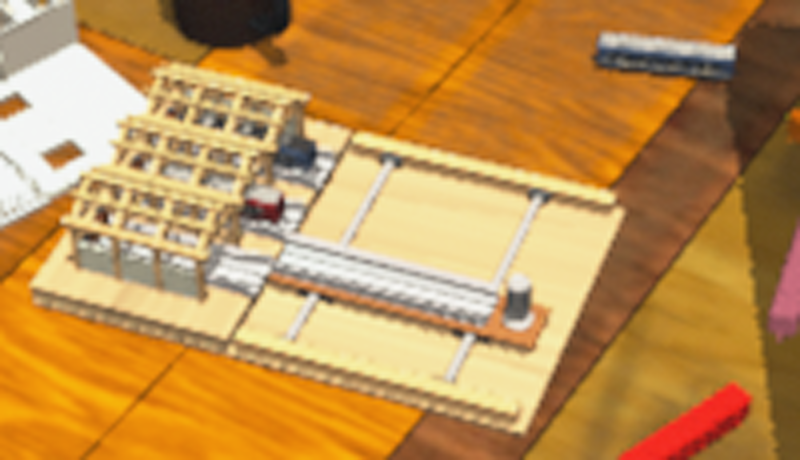

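Empty road: the left one. There is a red coach in the middle road and a dark one in the right. The deck stands between left and middle. Now I'll triangulate the coach roof ends and the knob top, and fit the yard.

```bash
cat > h.py <<'E'
import numpy as np,pickle,cv2
from scipy.optimize import least_squares
d=pickle.load(open("cam0.pkl","rb"))
T=lambda x,y:np.array([255+x/4,155+y/3.87])-.4
S=lambda x,y:np.array([230+x/4,190+y/4])-.4
def proj(n,X):
    c=d[n];p=c["K"]@(c["R"]@X+c["t"]);return p[:2]/p[2]
def tri(a,b):
    r=least_squares(lambda X:np.r_[proj("top",X)-a,proj("side",X)-b],[600,0,20]);return r.x,np.abs(r.fun).max()
def onz(n,p,z):
    c=d[n];r=c["R"].T@np.linalg.inv(c["K"])@np.r_[p,1];o=-c["R"].T@c["t"];return o+r*(z-o[2])/r[2]
E
python3 - <<'E'
from h import *
for n,a,b in[("coach far",(688,366),(602,42)),("coach near",(750,500),(735,55)),("knobtop",(255,503),(518,282)),("front R",(475,515),(625,208)),("front L",(143,582),(523,425))]:
    X,e=tri(T(*a),S(*b));print(n,X.round(1),e.round(2))
for p in[(688,366),(750,500)]:print("z21",onz("top",T(*p),21).round(1))
# yard fit: p=x,y,yaw,deck,zboard,zknob
obs=[("top",T(143,582),-150,98,'b'),("top",T(475,515),-150,-98,'b'),("top",T(362,15),160,-98,'b'),("top",T(38,78),160,98,'b'),
("side",S(625,208),-150,-98,'b'),("side",S(523,425),-150,98,'b'),("side",S(35,288),160,98,'b'),
("top",T(255,503),-122,None,'k'),("side",S(518,282),-122,None,'k'),
("top",T(204,262),28,None,'t'),("top",T(246,486),-106,None,'t')]
def f(p):
    out=[]
    for n,q,x,y,k in obs:
        z={'b':p[4],'k':p[5],'t':28.5 if 0 else 20}[k]
        if y is None:y=p[3]-60
        c,s=np.cos(p[2]),np.sin(p[2])
        out.append(proj(n,np.array([p[0]+c*x-s*y,p[1]+s*x+c*y,z]))-q)
    return np.array(out).ravel()
r=least_squares(f,[650,0,.2,85,10,50],loss="soft_l1");print(r.x.round(3));print(f(r.x).reshape(-1,2).round(1).tolist())
E
```

```text
coach far [ 555.3 -216.5   19.6] 0.19
coach near [ 474.8 -248.8   19.5] 0.47
knobtop [475.6  34.1  48.7] 0.14
front R [470.2 -92.    9. ] 0.27
front L [433.7  97.9  11.7] 0.32
z21 [ 555.5 -216.    21. ]
z21 [ 475.6 -248.1   21. ]
[5.98933e+02 3.10110e+01 1.88000e-01 8.67260e+01 1.14370e+01 4.98970e+01]
[[-0.7, -0.1], [0.6, -0.2], [0.7, 0.2], [-0.1, -0.4], [0.7, -1.0], [0.2, 0.6], [-1.1, 0.8], [-0.1, 0.8], [0.4, -0.1], [-0.6, -0.1], [0.5, -0.9]]
```

```bash
cat >> h.py <<'E'
from cell import env
Y=np.array([598.9,31.0]);YA=.188
def yard(x,y):return Y+[np.cos(YA)*x-np.sin(YA)*y,np.sin(YA)*x+np.cos(YA)*y]
def go(xy,z,yaw):
    s=env.state();p=s["eef_pos"];ya=s["tcp_rot"][2]
    D=np.r_[xy,z]-p;c,n=np.cos(yaw),np.sin(yaw)
    print("t",round(s["t"],2),"pos",p.round(1),"yaw",round(ya,3),"F",s["ft_force"].round(1),"open",round(s["opening"],3))
    print("turn deg first",round(np.degrees(ya-yaw),2),"then tool xyz",np.round([c*D[0]+n*D[1],n*D[0]-c*D[1],-D[2]],1))
E
python3 - <<'E'
from h import *
go((515.3,-232.4),19+11-.5,.381)
print(yard(-33,26.7),yard(-122,26.7))
E
```

```text
t 0.1 pos [ 275.6 -560.7  194.2] yaw 0.457 F [ 0.9 -0.1  0.1] open 1.002
turn deg first 4.34 then tool xyz [ 344.6 -215.6  164.7]
[561.49137696  51.06202686] [474.05955797  34.42841546]
```

Emit:
carry_out(
  motion=[
    [0,0,0,4.3,0],
    [31,-19.6,8,0,0],
    [31,-19.6,8,0,0],
    [31,-19.6,8,0,0],
    [31,-19.6,8,0,0],
    [31,-19.6,8,0,0],
    [31,-19.6,8,0,0],
    [31,-19.6,8,0,0],
    [31,-19.6,8,0,0],
    [31,-19.6,8,0,0],
    [31,-19.6,8,0,0],
    [31,-19.6,8,0,0],
  ],
)

```text
t: 1.3
eef_pos: [512.5, -232.4, 106.2]
tcp_rot: [-3.141, 0.0, 0.382]
ft_force: [0.7, 0.1, -0.1]
opening: 1.004
grip_force: 0.0
```

```bash
python3 -c "
from h import *
go((515.3,-232.4),18.5,.381)"
```

```text
t 1.3 pos [ 512.5 -232.4  106.2] yaw 0.382 F [ 0.7  0.1 -0.1] open 1.004
turn deg first 0.04 then tool xyz [ 2.6  1.  87.7]
```

Emit:
carry_out(
  motion=[
    [2.6,1,20,0,0],
    [0,0,20,0,0],
    [0,0,20,0,0.3],
    [0,0,15,0,0.5],
    [0,0,8,0,0.6],
    [0,0,4.5,0,0.6],
    [0,0,0,0,0.6],
  ],
)

```text
t: 2.0
eef_pos: [514.5, -233.8, 19.1]
tcp_rot: [-3.141, 0.0, 0.382]
ft_force: [0.1, -0.0, 0.3]
opening: 0.636
grip_force: 0.0
```

Emit:
carry_out(
  motion=[
    [0,0,0,0,0.75],
    [0,0,0,0,0.8],
    [0,0,0,0,0.9],
    [0,0,0,0,1],
    [0,0,0,0,1],
    [0,0,0,0,1],
    [0,0,0,0,1],
  ],
)

```text
t: 2.7
eef_pos: [514.6, -233.8, 19.3]
tcp_rot: [3.141, 0.0, 0.382]
ft_force: [-0.9, -0.2, 0.5]
opening: 0.052
grip_force: 0.0
```

Run:
```python
from h import *
a=env.read_camera("side")["color"];b=env.read_camera("top")["color"]
A=cv2.resize(a[150:250,340:460],(480,400),interpolation=cv2.INTER_CUBIC);B=cv2.resize(b[210:310,395:475],(320,400),interpolation=cv2.INTER_CUBIC)
cv2.imwrite("pics/g1.png",np.hstack([A,B])[...,::-1]);s=env.state();print(s["opening"],s["grip_force"],s["eef_pos"])
```

```text
0.01428573512292285 0.0 [ 514.6032722  -233.78298113   19.21744217]
```

View pics/g1.png

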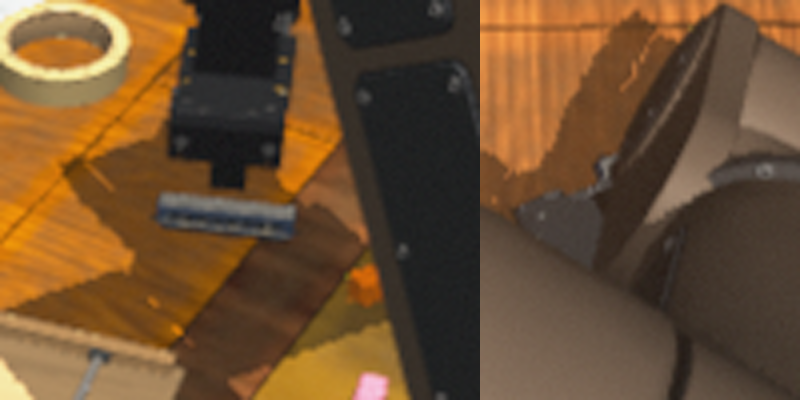

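The coach hasn't moved (side 379–414, 199–210), and the fingertips show right above or behind its roof at about side (397,197). I'll check by projection which it is.

Run:
```python
from h import *
for z in(0,11,19.2,30,40):print(z,((proj("side",np.array([514.6,-233.8,z]))-[340,150])*4).round(0))
s=env.state();print(s["tcp_rot"],s["joints"],s["ft_force"])
for c in[(555.3,-216.5,20),(474.8,-248.8,20)]:print(((proj("side",np.array(c))-[340,150])*4).round(0))
```

```text
0 [225. 229.]
11 [226. 216.]
19.2 [227. 207.]
30 [228. 194.]
40 [229. 182.]
[3.14155005e+00 4.32162296e-05 3.81714186e-01] [-5.43248748e-01  6.41614857e-01  1.86196976e+00 -1.01002256e-04
  6.38000021e-01  6.45914526e-01] [-0.12578899  0.8117402   0.07642172]
[160. 200.]
[292. 213.]
```

Run:
```python
from h import *
a=env.read_camera("side")["color"]
A=cv2.resize(a[175:217,370:426],(800,600),interpolation=cv2.INTER_NEAREST)
A=np.clip(255*(A/255.)**.5,0,255).astype(np.uint8)
cv2.imwrite("pics/g2.png",A[...,::-1]);print(env.tip_extent)
```

```text
8.0
```

View pics/g2.png

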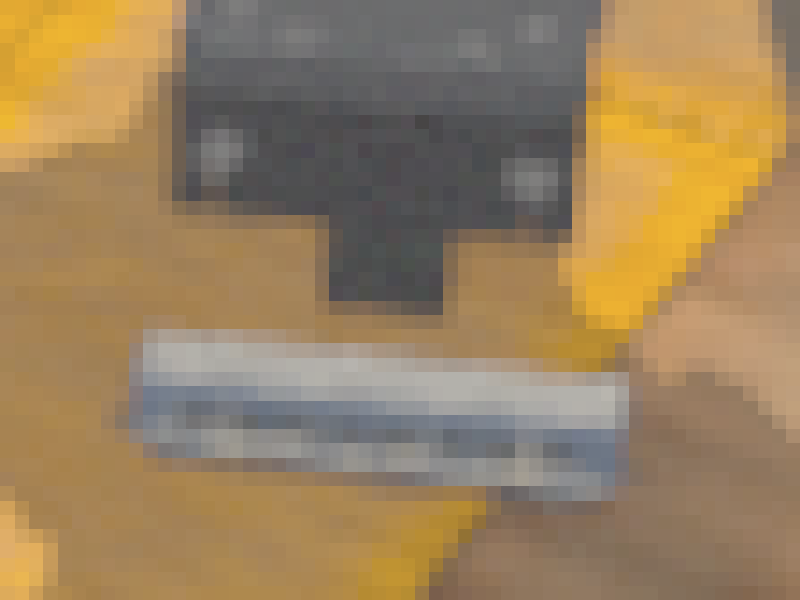

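The fingertips closed in the air above the roof, with a visible gap. They hang about 18 mm behind the TCP (tips at z≈37) rather than 8 mm ahead of it. I'll open and go down in small steps, watching the force.

Emit:
carry_out(
  motion=[
    [0,0,0,0,0.55],
    [0,0,0,0,0.55],
    [0,0,0,0,0.55],
    [0,0,0,0,0.55],
    [0.9,-1,4,0,0.55],
    [0,0,4,0,0.55],
    [0,0,4,0,0.55],
    [0,0,3,0,0.55],
    [0,0,2,0,0.55],
    [0,0,2,0,0.55],
    [0,0,0,0,0.55],
  ],
)

```text
t: 3.95
eef_pos: [515.0, -232.5, -0.0]
tcp_rot: [-3.141, 0.0, 0.382]
ft_force: [-0.6, 0.2, 0.3]
opening: 0.452
grip_force: 0.0
```

Run:
```python
from h import *
a=env.read_camera("side")["color"]
A=cv2.resize(a[175:217,370:426],(800,600),interpolation=cv2.INTER_NEAREST)
A=np.clip(255*(A/255.)**.5,0,255).astype(np.uint8)
cv2.imwrite("pics/g3.png",A[...,::-1])
```

```text
(no output)
```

View pics/g3.png

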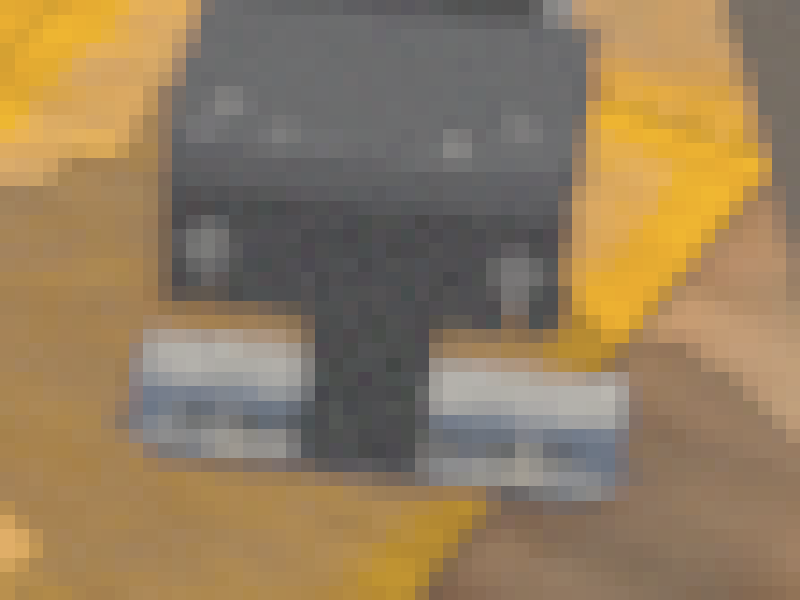

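Now the fingers straddle the coach, with the near fingertip's bottom edge at side (395.5, 207.9).

Run:
```python
from h import *
for k in(21.5,33.5):
  for z in(0,10,20,30):print(k,z,proj("side",np.array([515-.373*k,-232.5+.928*k,z])).round(1))
```

```text
21.5 0 [395.1 212.6]
21.5 10 [395.3 209.7]
21.5 20 [395.6 206.7]
21.5 30 [395.8 203.7]
33.5 0 [394.7 215.5]
33.5 10 [394.9 212.6]
33.5 20 [395.1 209.6]
33.5 30 [395.4 206.6]
```

Emit:
carry_out(
  motion=[
    [0,0,4,0,0.55],
    [0,0,4,0,0.55],
    [0,0,4,0,0.55],
    [0,0,2,0,0.55],
    [0,0,0,0,0.55],
  ],
)

```text
t: 4.5
eef_pos: [514.9, -232.4, -14.2]
tcp_rot: [-3.141, 0.0, 0.382]
ft_force: [0.1, 0.2, -0.1]
opening: 0.45
grip_force: 0.0
```

Emit:
carry_out(
  motion=[
    [0,0,1,0,0.55],
    [0,0,1,0,0.55],
    [0,0,1,0,0.55],
    [0,0,0,0,0.55],
  ],
)

```text
t: 4.9
eef_pos: [515.1, -232.5, -16.8]
tcp_rot: [3.142, 0.0, 0.382]
ft_force: [-0.2, 0.3, -0.0]
opening: 0.446
grip_force: 0.0
```

Emit:
carry_out(
  motion=[
    [0,0,1,0,0.55],
    [0,0,1,0,0.55],
    [0,0,0,0,0.55],
  ],
)

```text
t: 5.2
eef_pos: [515.0, -232.5, -18.9]
tcp_rot: [-3.142, 0.0, 0.382]
ft_force: [0.3, 0.3, -0.1]
opening: 0.449
grip_force: 0.0
```

Emit:
carry_out(
  motion=[
    [0,0,1,0,0.55],
    [0,0,1,0,0.55],
    [0,0,0,0,0.55],
  ],
)

```text
t: 5.5
eef_pos: [515.2, -232.6, -19.7]
tcp_rot: [3.141, -0.0, 0.382]
ft_force: [-3.9, 2.6, 15.3]
opening: 0.448
grip_force: 7.6
```

Emit:
carry_out(
  motion=[
    [0,0,1,0,0.55],
    [0,0,1,0,0.55],
    [0,0,0,0,0.55],
  ],
)

```text
t: 5.8
eef_pos: [515.2, -232.6, -19.8]
tcp_rot: [3.14, -0.001, 0.382]
ft_force: [-9.0, 5.1, 40.6]
opening: 0.449
grip_force: 20.1
```

Table contact came at TCP z≈−19.5, so tip z = TCP z + 19.5. I'll raise the tips to about 10.5 mm and grip.

Emit:
carry_out(
  motion=[
    [0,0,-4,0,0.55],
    [0,0,-5,0,0.55],
    [0,0,-4.7,0,0.55],
    [0,0,0,0,0.55],
  ],
)

```text
t: 6.2
eef_pos: [515.3, -232.6, -8.6]
tcp_rot: [3.141, -0.0, 0.382]
ft_force: [-0.1, -0.1, -0.6]
opening: 0.449
grip_force: 0.0
```

Emit:
carry_out(
  motion=[
    [0,0,0,0,0.75],
    [0,0,0,0,0.8],
    [0,0,0,0,0.85],
    [0,0,0,0,0.9],
    [0,0,0,0,1],
    [0,0,0,0,1],
  ],
)

```text
t: 6.8
eef_pos: [515.0, -232.5, -9.2]
tcp_rot: [-3.141, 0.0, 0.382]
ft_force: [-0.0, 0.3, -0.7]
opening: 0.176
grip_force: 29.9
```

Emit:
carry_out(
  motion=[
    [0,0,-10,0,1],
    [0,0,-20,0,1],
    [0,0,-25,0,1],
    [0,0,-15,0,1],
    [0,0,0,4,1],
    [0,0,0,7.1,1],
  ],
)

```text
t: 7.4
eef_pos: [515.3, -232.6, 62.3]
tcp_rot: [3.14, -0.001, 0.185]
ft_force: [-0.2, -0.5, -0.8]
opening: 0.177
grip_force: 29.9
```

```bash
python3 -c "
from h import *
go(yard(-33,26.7),45,.188)"
```

```text
t 7.4 pos [ 515.3 -232.6   62.3] yaw 0.185 F [-0.2 -0.5 -0.8] open 0.177
turn deg first -0.18 then tool xyz [  98.4 -270.1   17.3]
```

Emit:
carry_out(
  motion=[
    [5,-15,0,0,1],
    [10,-27,0,0,1],
    [10,-27,0,0,1],
    [10,-27,0,0,1],
    [10,-27,0,0,1],
    [10,-27,0,0,1],
    [10,-27,0,0,1],
    [10,-27,0,0,1],
    [10,-27,5,0,1],
    [8.4,-27,5,0,1],
    [5,-12,5,0,1],
    [0,0,0,0,1],
  ],
)

```text
t: 8.6
eef_pos: [560.9, 52.8, 45.6]
tcp_rot: [-3.141, 0.001, 0.192]
ft_force: [-0.2, 0.3, -0.9]
opening: 0.181
grip_force: 29.9
```

Run:
```python
from h import *
go(yard(-33,26.7),14,.188)
a=env.read_camera("side")["color"];b=env.read_camera("top")["color"]
A=cv2.resize(a[215:285,275:375],(800,560),interpolation=cv2.INTER_CUBIC)
cv2.imwrite("pics/p1.png",A[...,::-1])
p=env.state()["eef_pos"]
f=lambda q:((proj("side",np.r_[q])-[275,215])*8+3.5).round(0)
u=np.array([np.cos(.188),np.sin(.188)]);n=np.array([-u[1],u[0]])
print("body bottom +y side ends",*[f(np.r_[p[:2]+e*45.5*u+8.5*n,p[2]+9.2+4]) for e in(1,-1)])
print("coupler ends mid",*[f(np.r_[p[:2]+e*49.5*u,p[2]+9.2+6]) for e in(1,-1)])
for y in(10.5,13.5):print("tray +y lip",f(np.r_[yard(28,26.7+y),28.5]),f(np.r_[yard(-106,26.7+y),28.5]))
print("tray -y lip",f(np.r_[yard(28,26.7-10.5),28.5]),f(np.r_[yard(-106,26.7-10.5),28.5]))
```

```text
t 8.6 pos [560.9  52.8  45.6] yaw 0.192 F [-0.2  0.3 -0.9] open 0.181
turn deg first 0.24 then tool xyz [ 0.2  1.9 31.6]
body bottom +y side ends [234. 248.] [527. 323.]
coupler ends mid [233. 221.] [551. 302.]
tray +y lip [187. 315.] [613. 427.]
tray +y lip [183. 322.] [610. 434.]
tray -y lip [215. 270.] [638. 379.]
```

View pics/p1.png

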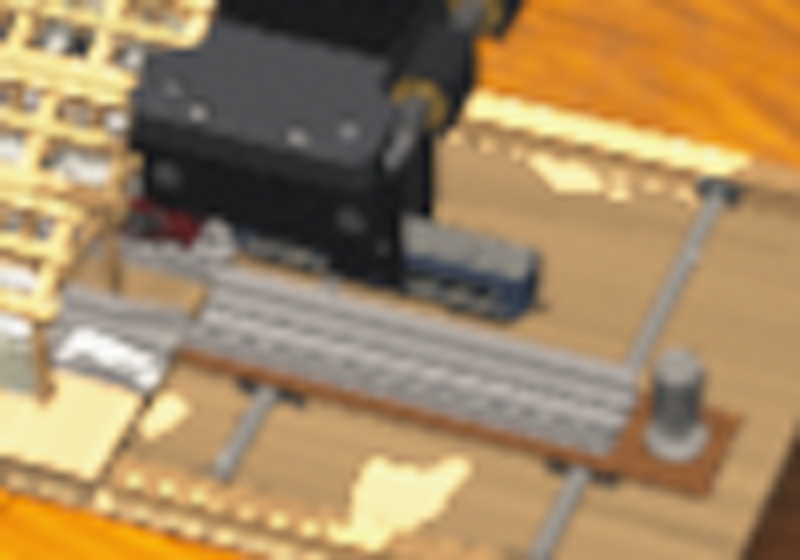

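The held coach (near body corner about (524,318) in the crop) matches the prediction to within 1 px. I'll check the tray's lateral centre subpixel in the first top picture.

Run:
```python
from h import *
def prof(n,pts):
    im=d[n]["color"].astype(np.float32)
    px=np.array([proj(n,p) for p in pts]).astype(np.float32)
    return cv2.remap(im,px[None,:,0],px[None,:,1],cv2.INTER_LINEAR)[0]
def edges(n,at,z,half=24):
    ys=np.arange(-half,half+.1,.25);c=[]
    for xi in at[1]:
        q=prof(n,[np.r_[at[0](xi,y),z] for y in ys]);s=q[:,2] # blue: white high, wood low
        k=len(s)//4;m=s>(np.percentile(s,5)+np.percentile(s,90))/2
        i=np.where(m)[0];i=i[np.abs(ys[i])<18];c.append((ys[i[0]]+ys[i[-1]])/2 if len(i) else np.nan)
        w=ys[i[-1]]-ys[i[0]] if len(i) else 0;print(n,xi,round(c[-1],2),round(w,1))
xs=[-95,-80,-60,-40,-20,0,15]
for n in("top","side"):edges(n,(lambda x,y:yard(x,26.7+y),xs),28.5)
u=np.array([np.cos(.381),np.sin(.381)]);nn=np.array([-u[1],u[0]])
for n in("top","side"):edges(n,(lambda x,y:np.array([515.3,-232.4])+u*x+nn*y,[-35,-20,0,20,35]),20)
```

```text
top -95 0.5 25.5
top -80 1.0 25.0
top -60 0.88 24.8
top -40 -0.12 22.2
top -20 1.38 25.8
top 0 1.5 26.0
top 15 1.38 25.8
side -95 -1.25 28.5
side -80 -2.38 30.8
side -60 -1.88 30.2
side -40 -1.0 32.0
side -20 -0.62 30.8
side 0 0.0 31.0
side 15 0.12 29.8
top -35 1.0 14.5
top -20 0.5 14.5
top 0 0.12 14.2
top 20 -0.5 14.0
top 35 -0.62 14.2
side -35 -0.25 18.0
side -20 -1.5 17.5
side 0 -1.62 18.8
side 20 -1.62 18.2
side 35 -1.75 17.5
```

Emit:
carry_out(
  motion=[
    [0,0.8,8,0,1],
    [0,0,8,0,1],
    [0,0,6,0,1],
    [0,0,2,0,1],
    [0,0,0,0,1],
  ],
)

```text
t: 9.2
eef_pos: [561.2, 50.1, 21.4]
tcp_rot: [-3.141, 0.001, 0.188]
ft_force: [0.2, 0.2, -0.9]
opening: 0.177
grip_force: 29.9
```

Emit:
carry_out(
  motion=[
    [0,0,1.5,0,1],
    [0,0,1.5,0,1],
    [0,0,1,0,1],
    [0,0,0,0,1],
  ],
)

```text
t: 9.6
eef_pos: [561.4, 50.4, 17.9]
tcp_rot: [3.142, 0.0, 0.188]
ft_force: [-0.4, 0.3, -1.0]
opening: 0.176
grip_force: 29.9
```

Emit:
carry_out(
  motion=[
    [0,0,-4,0,1],
    [0,-1.6,0,-0.2,1],
    [0,0,0,0,1],
    [0,0,2,0,1],
    [0,0,2,0,1],
    [0,0,1,0,1],
    [0,0,1,0,1],
    [0,0,0,0,1],
  ],
)

```text
t: 10.4
eef_pos: [561.0, 51.9, 15.7]
tcp_rot: [3.142, 0.0, 0.192]
ft_force: [0.0, -0.0, -1.2]
opening: 0.175
grip_force: 29.9
```

Emit:
carry_out(
  motion=[
    [0,0,1,0,1],
    [0,0,1,0,1],
    [0,0,0,0,1],
  ],
)

```text
t: 10.7
eef_pos: [561.1, 51.9, 13.8]
tcp_rot: [3.142, 0.0, 0.192]
ft_force: [0.8, -0.5, -2.1]
opening: 0.18
grip_force: 29.9
```

Wheel level is about 23 mm with no lip contact, so the coach is inside the tray. Continuing down.

Emit:
carry_out(
  motion=[
    [0,0,1,0,1],
    [0,0,0.8,0,1],
    [0,0,0,0,1],
  ],
)

```text
t: 11.0
eef_pos: [561.1, 51.9, 12.0]
tcp_rot: [3.142, 0.0, 0.191]
ft_force: [0.4, 0.6, -1.1]
opening: 0.179
grip_force: 29.9
```

Emit:
carry_out(
  motion=[
    [0,0,0.6,0,1],
    [0,0,0.6,0,1],
    [0,0,0,0,1],
  ],
)

```text
t: 11.3
eef_pos: [561.1, 51.9, 10.8]
tcp_rot: [3.142, 0.0, 0.192]
ft_force: [-1.6, 0.1, -0.7]
opening: 0.174
grip_force: 29.9
```

Emit:
carry_out(
  motion=[
    [0,0,0.5,0,1],
    [0,0,0,0,1],
    [0,0,0,0,1],
  ],
)

```text
t: 11.6
eef_pos: [561.2, 51.9, 10.7]
tcp_rot: [3.141, -0.0, 0.191]
ft_force: [-1.6, -0.8, 4.3]
opening: 0.171
grip_force: 30.0
```

Emit:
carry_out(
  motion=[
    [0,0,0,0,0.75],
    [0,0,0,0,0.7],
    [0,0,0,0,0.65],
    [0,0,0,0,0.6],
    [0,0,0,0,0.6],
    [0,0,-10,0,0.6],
    [0,0,-20,0,0.6],
    [0,0,-25,0,0.6],
    [0,0,-5,0,0.6],
    [0,0,0,0,0.6],
  ],
)

```text
t: 12.6
eef_pos: [561.6, 51.9, 71.5]
tcp_rot: [3.141, -0.002, 0.192]
ft_force: [-0.2, -0.6, -0.3]
opening: 0.402
grip_force: 0.0
```

Run:
```python
from h import *
a=env.read_camera("side")["color"]
A=cv2.resize(a[215:285,275:375],(800,560),interpolation=cv2.INTER_CUBIC)
cv2.imwrite("pics/p2.png",A[...,::-1])
go(yard(-122,27.8),10,.192)
```

```text
t 12.65 pos [561.1  51.9  70.5] yaw 0.192 F [ 0.1 -1.1  0.4] open 0.401
turn deg first -0.03 then tool xyz [-88.8  -0.5  60.5]
```

View pics/p2.png

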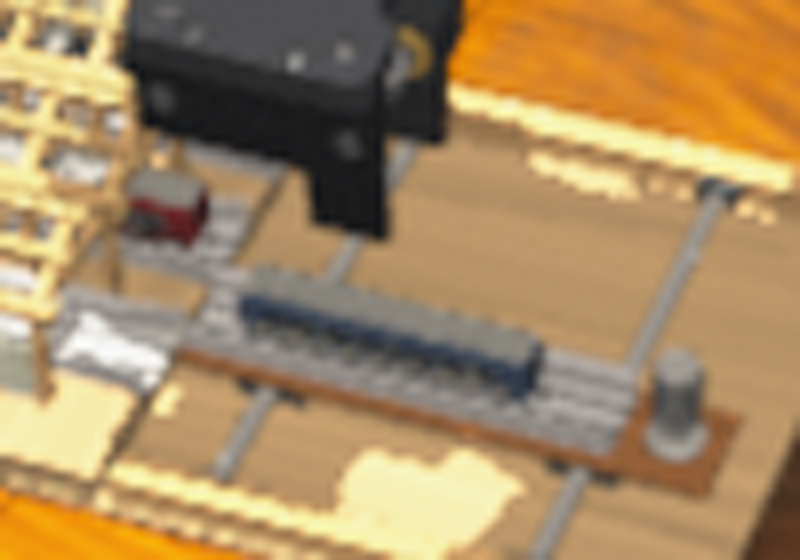

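The coach stands squarely in the deck tray (crop (240–540, 270–395)) and the knob is at (678,390). Next, the knob.

Emit:
carry_out(
  motion=[
    [-15,0,0,0,0.6],
    [-25,-0.5,0,0,0.6],
    [-25,0,0,0,0.6],
    [-22.5,0,10,0,0.6],
    [0,0,15,0,0.6],
    [0,0,15,0,0.6],
    [0,0,12,0,0.6],
    [0,0,8,0,0.6],
    [0,0,0,0,0.6],
  ],
)

```text
t: 13.55
eef_pos: [474.4, 35.8, 9.1]
tcp_rot: [-3.141, 0.003, 0.191]
ft_force: [-0.5, 0.6, 0.5]
opening: 0.402
grip_force: 0.0
```

Emit:
carry_out(
  motion=[
    [0,0,0,0,0.75],
    [0,0,0,0,0.8],
    [0,0,0,0,0.85],
    [0,0,0,0,0.9],
    [0,0,0,0,1],
    [0,0,0,0,1],
  ],
)

```text
t: 14.15
eef_pos: [475.4, 35.7, 10.8]
tcp_rot: [3.141, -0.001, 0.191]
ft_force: [-0.3, -1.7, 5.5]
opening: 0.138
grip_force: 30.0
```

Run:
```python
from h import *
YA=.192
p=env.state()["eef_pos"];q=p[:2]-Y
print("yard y of knob",-np.sin(YA)*q[0]+np.cos(YA)*q[1],"x",np.cos(YA)*q[0]+np.sin(YA)*q[1])
```

```text
yard y of knob 28.181129944832463 x -120.38392533151155
```

Run:
```python
from h import *
im=d["top"]["color"].astype(np.float32)
for X,y0,z in[(15,27.9,28.5),(22,27.9,28.5),(36,50,27.5),(42,50,27.5),(48,50,27.5),(53,50,27.5)]:
    ys=np.arange(-24,24.1,.25);px=np.array([proj("top",np.r_[yard(X,y0+y),z]) for y in ys]).astype(np.float32)
    s=cv2.remap(im,px[None,:,0],px[None,:,1],cv2.INTER_LINEAR)[0][:,2]
    i=np.where(s>(s.min()+np.percentile(s,90))/2+20)[0];i=i[np.abs(ys[i])<18];print(X,y0+(ys[i[0]]+ys[i[-1]])/2,ys[i[-1]]-ys[i[0]],s[::8].astype(int))
```

```text
15 27.9 23.0 [178 177 177 161 144 162 209 236 251 247 214 229 250 248 238 228 247 237
 210 176 141 153 195 188 185]
22 28.65 26.0 [179 177 173 154 122 157 218 239 247 240 226 231 250 248 216 227 247 233
 207 200 131 156 184 189 184]
36 51.0 26.0 [174 176 174 172 178 203 232 247 250 243 210 237 249 248 223 211 250 251
 249 231 193 172 172 171 172]
42 51.125 23.25 [170 170 170 171 172 181 211 238 248 247 223 221 250 248 230 220 241 249
 238 211 172 171 170 170 170]
48 50.0 21.5 [177 177 175 174 173 172 204 235 246 245 222 234 247 248 219 202 243 246
 212 208 189 175 175 175 177]
53 50.875 24.25 [125 139 165 177 176 177 192 231 247 248 225 215 250 250 242 226 239 241
 218 199 184 165 163 149 124]
```

Emit:
carry_out(
  motion=[
    [0,-2,0,0,1],
    [0,-4,0,0,1],
    [0,-5,0,0,1],
    [0,-5,0,0,1],
    [0,-4,0,0,1],
    [0,-2.4,0,0,1],
    [0,0,0,0,1],
    [0,0,0,0,1],
  ],
)

```text
t: 14.95
eef_pos: [471.0, 57.9, 10.7]
tcp_rot: [3.142, -0.0, 0.192]
ft_force: [-0.8, -0.5, 7.3]
opening: 0.136
grip_force: 30.0
```

Run:
```python
from h import *
YA=.192
s=env.state();p=s["eef_pos"];q=p[:2]-Y
print("yard y of knob",-np.sin(YA)*q[0]+np.cos(YA)*q[1],s["ft_force"])
```

```text
yard y of knob 50.82894350968229 [-0.83603691 -0.51308673  7.2955436 ]
```

Emit:
carry_out(
  motion=[
    [0,0,0,0,0.75],
    [0,0,0,0,0.7],
    [0,0,0,0,0.7],
    [0,0,0,0,0.7],
    [0,0,-10,0,0.7],
    [0,0,-20,0,0.8],
    [0,0,-15,0,1],
    [0,0,0,0,1],
    [0,0,0,0,1],
  ],
)

```text
t: 15.85
eef_pos: [470.9, 57.7, 55.6]
tcp_rot: [3.141, -0.001, 0.192]
ft_force: [-0.2, 0.7, -0.2]
opening: 0.031
grip_force: 0.0
```

Run:
```python
from h import *
a=env.read_camera("side")["color"]
A=cv2.resize(a[215:285,265:365],(800,560),interpolation=cv2.INTER_CUBIC)
cv2.imwrite("pics/p3.png",A[...,::-1])
go(yard(-99,51),12.5,.192)
```

```text
t 15.9 pos [470.7  57.7  55.2] yaw 0.191 F [-0.2 -1.1  0.8] open 0.012
turn deg first -0.03 then tool xyz [22.  -0.7 42.7]
```

View pics/p3.png

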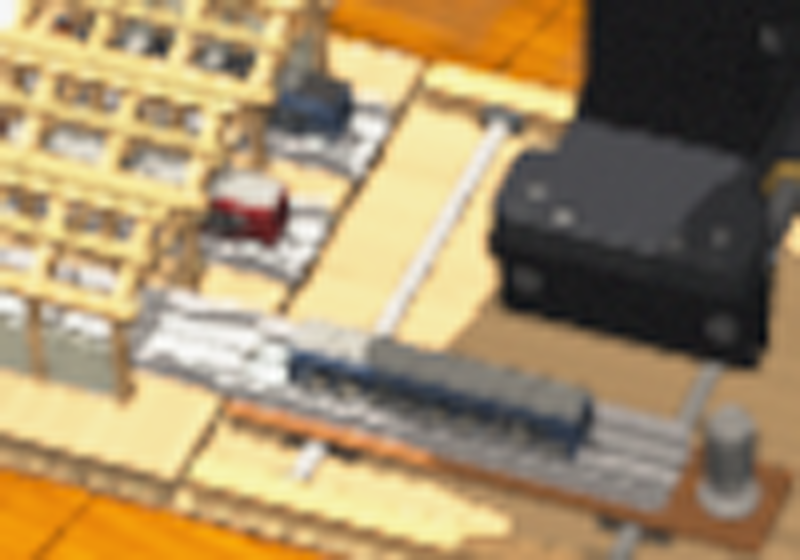

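The deck lines up with the left road, and the coach is still in its tray (crop (290–590, 340–450)). Lowering the closed fingers behind the coach and pushing.

Emit:
carry_out(
  motion=[
    [12,-0.3,0,0,1],
    [9.5,-0.3,0,0,1],
    [0,0,0,0,1],
    [0,0,12,0,1],
    [0,0,14,0,1],
    [0,0,12,0,1],
    [0,0,4.5,0,1],
    [0,0,0,0,1],
  ],
)

```text
t: 16.7
eef_pos: [491.3, 62.4, 12.0]
tcp_rot: [-3.141, 0.002, 0.191]
ft_force: [0.1, 0.2, 0.3]
opening: 0.001
grip_force: 0.0
```

Emit:
carry_out(
  motion=[
    [3,0,0,0,1],
    [3,0,0,0,1],
    [4,0,0,0,1],
    [4,0,0,0,1],
    [4,0,0,0,1],
    [4,0,0,0,1],
    [4,0,0,0,1],
    [4,0,0,0,1],
    [4,0,0,0,1],
    [4,0,0,0,1],
    [4,0,0,0,1],
    [4,0,0,0,1],
  ],
)

```text
t: 17.9
eef_pos: [537.4, 71.2, 12.9]
tcp_rot: [3.141, -0.0, 0.192]
ft_force: [-1.1, 0.4, 1.4]
opening: 0.006
grip_force: 0.4
```

```bash
cat >> h.py <<'E'
def loc():
    s=env.state();q=s["eef_pos"][:2]-Y;a=.192
    print("t",round(s["t"],1),"yard",(np.cos(a)*q[0]+np.sin(a)*q[1]).round(1),(-np.sin(a)*q[0]+np.cos(a)*q[1]).round(1),"z",s["eef_pos"][2].round(1),s["ft_force"].round(1))
E
python3 - <<'E'
from h import *
loc()
a=env.read_camera("side")["color"]
A=cv2.resize(a[205:285,255:355],(800,600),interpolation=cv2.INTER_CUBIC)
cv2.imwrite("pics/p4.png",A[...,::-1])
E
```

```text
t 17.9 yard -52.7 51.2 z 12.9 [-1.1  0.4  1.4]
```

Emit:
carry_out(
  motion=[
    [3,0,0,0,1],
    [4,0,0,0,1],
    [4,0,0,0,1],
    [4,0,0,0,1],
    [4,0,0,0,1],
    [4,0,0,0,1],
    [4,0,0,0,1],
    [4,0,0,0,1],
    [4,0,0,0,1],
    [4,0,0,0,1],
    [4,0,0,0,1],
    [4,0,0,0,1],
  ],
)

```text
t: 19.15
eef_pos: [583.5, 80.1, 12.9]
tcp_rot: [3.142, -0.0, 0.191]
ft_force: [-1.2, 0.1, 0.8]
opening: 0.005
grip_force: 0.4
```

Emit:
carry_out(
  motion=[
    [3,0,0,0,1],
    [3,0,0,0,1],
    [3,0,0,0,1],
    [3,0,0,0,1],
    [3,0,0,0,1],
    [2,0,0,0,1],
    [0,0,0,0,1],
  ],
)

```text
t: 19.85
eef_pos: [600.2, 83.4, 12.9]
tcp_rot: [3.141, -0.0, 0.192]
ft_force: [-0.5, 0.2, -0.1]
opening: 0.004
grip_force: 0.0
```

```bash
python3 -c "
from h import *
loc()"
```

```text
t 19.9 yard 11.3 51.2 z 12.9 [-0.5  0.2 -0.1]
```

Emit:
carry_out(
  motion=[
    [2,0,0,0,1],
    [2,0,0,0,1],
    [2,0,0,0,1],
    [2,0,0,0,1],
    [2,0,0,0,1],
    [2,0,0,0,1],
  ],
)

```text
t: 20.45
eef_pos: [611.8, 85.7, 12.9]
tcp_rot: [3.142, 0.0, 0.191]
ft_force: [0.1, -0.3, -0.4]
opening: 0.003
grip_force: 0.2
```

Emit:
carry_out(
  motion=[
    [1,0,0,0,1],
    [1,0,0,0,1],
    [1,0,0,0,1],
  ],
)

```text
t: 20.75
eef_pos: [614.6, 86.2, 12.9]
tcp_rot: [3.142, 0.0, 0.192]
ft_force: [-1.4, -0.4, -0.4]
opening: 0.005
grip_force: 0.2
```

Emit:
carry_out(
  motion=[
    [1,0,0,0,1],
    [0.5,0,0,0,1],
    [0.5,0,0,0,1],
  ],
)

```text
t: 21.05
eef_pos: [615.2, 86.4, 12.8]
tcp_rot: [-3.141, 0.003, 0.192]
ft_force: [-8.7, -2.7, 4.3]
opening: 0.007
grip_force: 4.2
```

Emit:
carry_out(
  motion=[
    [0.5,0,0,0,1],
    [0.5,0,0,0,1],
    [0,0,0,0,1],
  ],
)

```text
t: 21.35
eef_pos: [615.3, 86.5, 12.8]
tcp_rot: [-3.141, 0.005, 0.192]
ft_force: [-10.5, -3.2, 6.0]
opening: 0.007
grip_force: 5.5
```

Emit:
carry_out(
  motion=[
    [-2,0,0,0,1],
    [-4,0,0,0,1],
    [-10,0,0,0,1],
    [-15,0,0,0,1],
    [0,0,-20,0,1],
    [0,0,-30,0,1],
    [-25,25,-20,0,1],
    [-25,35,0,0,1],
    [-25,35,0,0,1],
    [-25,35,0,0,1],
    [0,35,0,0,1],
    [0,0,0,0,1],
  ],
)

```text
t: 22.55
eef_pos: [520.5, -103.6, 83.3]
tcp_rot: [3.14, -0.002, 0.188]
ft_force: [0.0, 0.3, 0.1]
opening: 0.004
grip_force: 0.0
```

Run:
```python
from h import *
b=d["side"]["color"].astype(int)
im=env.read_camera("side")["color"];np.save("e.npy",im);im=im.astype(np.float32)
# profile along road centre line, at roof height (19+21)
for z,yy in((39,51),(33,58.5)):
  xs=np.arange(22,56,2.);px=np.array([proj("side",np.r_[yard(x,yy),z]) for x in xs]).astype(np.float32)
  s=cv2.remap(im,px[None,:,0],px[None,:,1],cv2.INTER_LINEAR)[0];s0=cv2.remap(b.astype(np.float32),px[None,:,0],px[None,:,1],cv2.INTER_LINEAR)[0]
  for x,p,q,r in zip(xs,px,s,s0):print(z,x,p.round(1),q.astype(int),r.astype(int))
```

```text
39 22.0 [297.7 255.2] [222 215 207] [173 166 159]
39 24.0 [296.9 255. ] [205 196 187] [176 168 161]
39 26.0 [296.1 254.8] [171 162 154] [160 152 145]
39 28.0 [295.3 254.6] [168 162 155] [159 153 147]
39 30.0 [294.5 254.4] [164 158 151] [155 150 144]
39 32.0 [293.8 254.2] [155 149 144] [148 142 136]
39 34.0 [293.  253.9] [154 148 142] [147 141 134]
39 36.0 [292.2 253.7] [150 145 138] [163 157 148]
39 38.0 [291.4 253.5] [112 112 113] [178 171 161]
39 40.0 [290.6 253.3] [118 119 121] [193 185 177]
39 42.0 [289.9 253.1] [186 182 174] [212 206 200]
39 44.0 [289.1 252.9] [221 216 205] [220 215 206]
39 46.0 [288.3 252.7] [222 218 205] [220 213 205]
39 48.0 [287.5 252.5] [223 218 205] [216 210 203]
39 50.0 [286.7 252.3] [222 218 205] [209 203 197]
39 52.0 [286.  252.1] [221 217 204] [198 190 182]
39 54.0 [285.2 251.9] [217 212 197] [164 157 150]
33 22.0 [296.5 259.1] [180 179 170] [135 105  80]
33 24.0 [295.7 258.9] [165 161 152] [140 132 122]
33 26.0 [294.9 258.7] [201 197 190] [193 189 182]
33 28.0 [294.2 258.5] [220 218 211] [212 209 202]
33 30.0 [293.4 258.3] [195 193 187] [214 212 205]
33 32.0 [292.6 258.1] [150 147 142] [218 216 209]
33 34.0 [291.8 257.9] [116 114 111] [226 224 219]
33 36.0 [291.  257.7] [75 76 81] [224 222 216]
33 38.0 [290.3 257.5] [64 69 80] [229 228 223]
33 40.0 [289.5 257.3] [58 66 81] [227 226 221]
33 42.0 [288.7 257. ] [56 66 83] [223 222 216]
33 44.0 [287.9 256.8] [58 67 84] [226 224 218]
33 46.0 [287.2 256.6] [61 70 86] [223 222 216]
33 48.0 [286.4 256.4] [58 66 79] [227 226 221]
33 50.0 [285.6 256.2] [53 58 67] [223 221 216]
33 52.0 [284.8 256. ] [48 50 56] [208 205 197]
33 54.0 [284.1 255.8] [58 60 64] [181 177 169]
```

The rear body end shows at yard x≈36–38 and the roof end at ≈41, where I'd expect 39 and 41.2 at the buffer. The push also ended on a hard stop, so I'm handing in.

```bash
python3 -c "
from cell import env
print(env.job_done())"
```

```text
the job is handed in; nothing more can be done
None
```

I set the blue coach on the traverser, ran it across to the empty left-hand road, rolled the coach in until it hit a hard stop (measured 0–3 mm from the expected buffer position), and handed the job in at about 23 s; no verdict was reported.

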